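# Find and open the unlatched cover of a bench service duct

### The job

One of the four identical covers on the steel service duct has been unlatched, and it cannot be told by eye. Press lightly with closed fingertips on the ribbed near part of the covers, one after the other, until you find the one that rocks, then push that one down until it stands wide open at its stop and leave it so. Only touch and push: do not press hard on the covers that hold, and do not lift, shift or knock over the jar and the other things that stand around.

Things in the scene. Friction and masses are not known exactly. Their poses are not given: they have to be found in the camera images.
- duct: Fixed steel box on the bench, 190 (x) x 450 (y) x 120 mm high, hollow. Origin: centre of its underside; x away from the robot, y left along it, z up. In its flat top four identical flush aluminium covers, 105 (x) x 90 mm (y), 6 thick, centred at y = 162, 54, -54, -162, from x = -70 to +35 mm. Each pivots about a line along y at x = +5 mm: the near part with three dark ribs goes down, the far part rises.
- cover_a_press (a point): Point on top of cover a (leftmost (+y end)), on its centre line, 50 mm before its pivot line and 25 mm from its near edge, beside the ribs: where to press. 120 mm above the bench while shut; moves with the cover; axes then as the duct's. Under a free cover the duct is empty for 80 mm down.
- cover_b_press (a point): Point on top of cover b (second from the left), on its centre line, 50 mm before its pivot line and 25 mm from its near edge, beside the ribs: where to press. 120 mm above the bench while shut; moves with the cover; axes then as the duct's. Under a free cover the duct is empty for 80 mm down.
- cover_c_press (a point): Point on top of cover c (third from the left), on its centre line, 50 mm before its pivot line and 25 mm from its near edge, beside the ribs: where to press. 120 mm above the bench while shut; moves with the cover; axes then as the duct's. Under a free cover the duct is empty for 80 mm down.
- cover_d_press (a point): Point on top of cover d (rightmost), on its centre line, 50 mm before its pivot line and 25 mm from its near edge, beside the ribs: where to press. 120 mm above the bench while shut; moves with the cover; axes then as the duct's. Under a free cover the duct is empty for 80 mm down.
- cover_a (a joint): Tilt of cover a, rad: 0 shut and flush, grows as its near part goes down, stop at 0.8. A latched cover gives under 2 mm. The free one yields to about 2 N and stays at whatever tilt it is left (balanced, friction pivot). Closed fingertips pushing straight down at the press point reach its stop 35 to 52 mm below the duct's top, by their thickness.
- cover_b (a joint): Tilt of cover b, rad: 0 shut and flush, grows as its near part goes down, stop at 0.8. A latched cover gives under 2 mm. The free one yields to about 2 N and stays at whatever tilt it is left (balanced, friction pivot). Closed fingertips pushing straight down at the press point reach its stop 35 to 52 mm below the duct's top, by their thickness.
- cover_c (a joint): Tilt of cover c, rad: 0 shut and flush, grows as its near part goes down, stop at 0.8. A latched cover gives under 2 mm. The free one yields to about 2 N and stays at whatever tilt it is left (balanced, friction pivot). Closed fingertips pushing straight down at the press point reach its stop 35 to 52 mm below the duct's top, by their thickness.
- cover_d (a joint): Tilt of cover d, rad: 0 shut and flush, grows as its near part goes down, stop at 0.8. A latched cover gives under 2 mm. The free one yields to about 2 N and stays at whatever tilt it is left (balanced, friction pivot). Closed fingertips pushing straight down at the press point reach its stop 35 to 52 mm below the duct's top, by their thickness.
- jar: Small amber glass jar with white lid, 34 mm across, 50 mm high, standing loose on the duct's far strip. Origin: centre of its underside.
- beaker: Empty glass beaker, 70 mm across, 95 mm high, on the bench right of the duct. Origin: centre of its underside.
- bottle: White plastic bottle with blue cap, 66 mm across, 150 mm high, on the bench left of the duct. Origin: centre of its underside.
- case: Closed grey plastic case, 100 x 60 x 35 mm, on the bench right of the duct, beyond the beaker. Origin: centre of its underside.

How it is judged:
At the end, for the whole second after the job is handed in: One cover is tilted open by more than 0.65 rad (its stop is at 0.8) and at rest, the other three are below 0.1 rad, and the jar, beaker, bottle and case are each within 30 mm of where they began (((value of joint cover_a above 0.65 rad and velocity of joint cover_a between -0.05 and 0.05 rad/s and value of joint each of cover_b, cover_c, cover_d below 0.1 rad) or (value of joint cover_b above 0.65 rad and velocity of joint cover_b between -0.05 and 0.05 rad/s and value of joint each of cover_a, cover_c, cover_d below 0.1 rad) or (value of joint cover_c above 0.65 rad and velocity of joint cover_c between -0.05 and 0.05 rad/s and value of joint each of cover_a, cover_b, cover_d below 0.1 rad) or (value of joint cover_d above 0.65 rad and velocity of joint cover_d between -0.05 and 0.05 rad/s and value of joint each of cover_a, cover_b, cover_c below 0.1 rad)) and distance of each of jar, beaker, bottle, case from where it was at the start of the episode below 0.03 m); the robot touches nothing.
It fails at once if a bystander is lifted, carried, shifted more than 30 mm or tipped over (distance of any of jar, beaker, bottle, case from where it was at the start of the episode above 0.03 m or angle between any of jar, beaker, bottle, case's own z axis and vertical above 0.5 rad).
It fails at once if the duct or a cover is pressed with more than 80 N (contact force between duct and the arm above 80 N).
It also fails if it takes over 45 s, if anything falls off the work surface, if the arm or the gripper's body presses on something with over 40 N, if the wrist force passes 120 N, or if a joint passes its speed limit or range.

### The arm

A 7-joint arm with a two-finger parallel gripper is mounted at the origin on the work surface. World frame = base frame: x ahead of the robot, y to its left, z up, the work surface at z = 0. Lengths are in m, angles in rad, forces in N, time in s.
With the tool pointing down it reaches from about 0.375 to 0.925 m from the base axis. Payload 3.1 kg.
Tool frame: the origin (TCP) lies between the finger pads; the fingertips stand 19 mm ahead of it and the grasp point (between the pads) is the TCP; z points along the fingers, y is the direction in which the jaws open and shut (so a half turn about z gives the same grasp; the last joint's range is limited). The gripper opens to 85 mm and grips with 20 to 120 N. Pads are 22 mm wide; open, the fingers measure 114 mm over their backs; the gripper's body (76 mm by 85 mm) begins 54 mm behind the grasp point. The pads swing forward as they close: fully open they stand 13 mm farther back than shut.
Start: joints at [-1.438, 0.383, 0.044, 1.598, -0.018, 1.161, -0.05], TCP at [0.149, 0.633, 0.25] pointing down, gripper open.
Joint ranges: [-2.61, 2.61], [-0.41, 2.15], [-1.48, 1.57], [0, 2.5], [-1.57, 4.71], [0.05, 1.97], [-2.85, 2.85]. Speed limits (rad/s): [2.79, 2.79, 3.14, 3.14, 3.14, 3.14, 3.14].

### API

Orientations are given as a unit quaternion [x, y, z, w].
In Python, from bench import move_ptp, movel, move_j, move_gripper, pause, inverse_kinematics, read_camera, camera_params, MotionError, sign_off, look_for, tip_of, read_time_s, read_qpos, read_joint_vel, read_effort, read_eef_pos, read_tcp_rot, read_ft_force, read_ft_torque, read_finger_gap gives the robot as it stands. Calls block until the motion is done:
- move_ptp(position, orientation): joint-space move of the TCP to a pose.
- movel(position, orientation=None, speed=0.15): straight line of the TCP; orientation=None keeps the orientation; speed is the mean speed in m/s.
- move_j(angles): joint-space move.
- move_gripper(opening, effort=None): finger opening in m; effort is the grip in N (None keeps the last); returns when the fingers have stopped.
- pause(seconds).
- inverse_kinematics(position, orientation): joint angles nearest the present ones, or None.
- read_camera(name): name is "scene" or "top"; returns the picture (420x560x3 uint8, red, green, blue); there is no depth.
- camera_params(name): a dict with "K" (3x3 intrinsics, pixels), "camera_from_world" (4x4, takes a point from world to camera coordinates). Camera axes: x right, y down, z forward; pixel columns grow to the right and rows downward; lengths in m; the calibration is good to about 2 mm. A picture is of the moment at which its call begins. camera_params takes no time and is no camera call.
A pose or a line that the arm cannot do raises MotionError and nothing moves.
- sign_off(): hands the job in, once; it reports no verdict.
Trained networks look in the newest picture that a camera, given by its name, has taken for a name from the list of things; names that differ only in an ending like _2 or _b are one class to them, and where a whole thing is asked for, a point or a joint stands for the part that bears it (a point fixed in the world has none). Each returns a list of dicts, best first, with "confidence" (0 to 1); they miss things now and then, are a little off and sometimes report something else, mostly with a low value. They report only what shows in the picture. A call takes as long as a camera call.
- look_for(camera, name): "at" ([column, row] in pixels, amid what is visible of it).
- tip_of(camera, name): "at" ([column, row] in pixels: a listed point, or the origin of a listed thing).
Readings, each from a call of its own:
- read_time_s(): time.
- read_qpos(): joint angles.
- read_joint_vel(): joint speeds.
- read_effort(): joint torques, N m.
- read_eef_pos(): TCP position.
- read_tcp_rot(): TCP orientation.
- read_ft_force(): force on the tool from outside, world axes, zero at the start.
- read_ft_torque(): the same for the moment, N m.
- read_finger_gap(): finger opening in m.
Only numpy, scipy, OpenCV 4.12 (cv2) and the standard library are available. Lean on these libraries where they do the work, as an engineer would, in place of code of your own. Each camera call takes 0.05 s, during which the arm holds its last target.

## Working session

There is one attempt and no reset: what is moved stays moved. The work goes in short steps, each a Python script; the robot and the scene stay as the last script left them, time stands still between calls to the robot, and variables do not carry over. Pictures are saved under pics/ and viewed, and the job is handed in when it is done.

```bash
mkdir -p pics; ls; python3 - <<'E'
from bench import *
import cv2,numpy as np
for c in ["scene","top"]:
    im=read_camera(c); cv2.imwrite(f"pics/{c}0.png",im[:,:,::-1])
    p=camera_params(c); print(c,np.round(p["K"],1).tolist(),np.round(p["camera_from_world"],3).tolist())
    for n in ["duct","cover_a_press","jar","bottle","beaker","case"]:
        print(n,[(np.round(d["at"]).tolist(),round(d["confidence"],2)) for d in tip_of(c,n)][:6])
print(read_time_s(),read_eef_pos(),read_tcp_rot(),read_ft_force(),read_finger_gap())
E
```

```text
pics
scene [[498.9, 0.0, 268.7], [0.0, 498.9, 205.4], [0.0, 0.0, 1.0]] [[0.509, 0.861, -0.005, -0.289], [0.741, -0.44, -0.507, -0.358], [-0.439, 0.254, -0.862, 1.52], [0.0, 0.0, 0.0, 1.0]]
duct [([258.0, 252.0], 0.61)]
cover_a_press [([318.0, 199.0], 0.93)]
jar []
bottle [([367.0, 145.0], 0.74), ([270.0, 256.0], 0.35)]
beaker [([97.0, 252.0], 0.64), ([273.0, 206.0], 0.43), ([224.0, 221.0], 0.33)]
case [([121.0, 338.0], 0.96)]
top [[461.3, 0.0, 281.5], [0.0, 461.3, 202.5], [0.0, 0.0, 1.0]] [[-0.009, -1.0, 0.003, -0.015], [-0.989, 0.008, -0.15, 0.567], [0.149, -0.004, -0.989, 1.173], [0.0, 0.0, 0.0, 1.0]]
duct [([294.0, 190.0], 0.92)]
cover_a_press [([228.0, 185.0], 0.64)]
jar []
bottle [([130.0, 244.0], 0.7), ([314.0, 202.0], 0.41)]
beaker [([423.0, 262.0], 0.57)]
case [([429.0, 184.0], 0.67)]
0.7 [0.14868028 0.63275912 0.25031658] [ 1.15149282e-01  9.93348198e-01  8.75445083e-06 -2.15167641e-05] [-0.25029537 -0.33515893 -0.14318321] 0.08528112745216719
```

View pics/scene0.png

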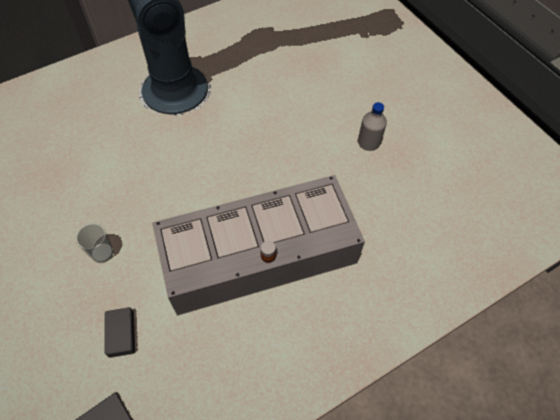

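View pics/top0.png

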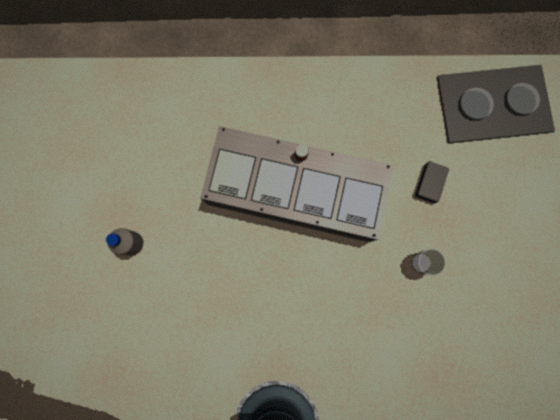

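The duct is rotated about -12° in the top view, with its top corners near (221,128), (391,165), (377,238) and (205,200). The jar is at (301,152), the bottle at (120,241), the beaker at (422,262) and the case at (432,182). I'll zoom in to get exact corners.

```bash
python3 - <<'E'
import cv2
a=cv2.imread("pics/top0.png")[115:250,195:400]; cv2.imwrite("pics/topz.png",cv2.resize(a,None,fx=3.9,fy=3.9,interpolation=cv2.INTER_CUBIC))
a=cv2.imread("pics/scene0.png")[170:320,145:375]; cv2.imwrite("pics/scenez.png",cv2.resize(a,None,fx=3.4,fy=3.4,interpolation=cv2.INTER_CUBIC))
E
```

```text
(no output)
```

View pics/topz.png

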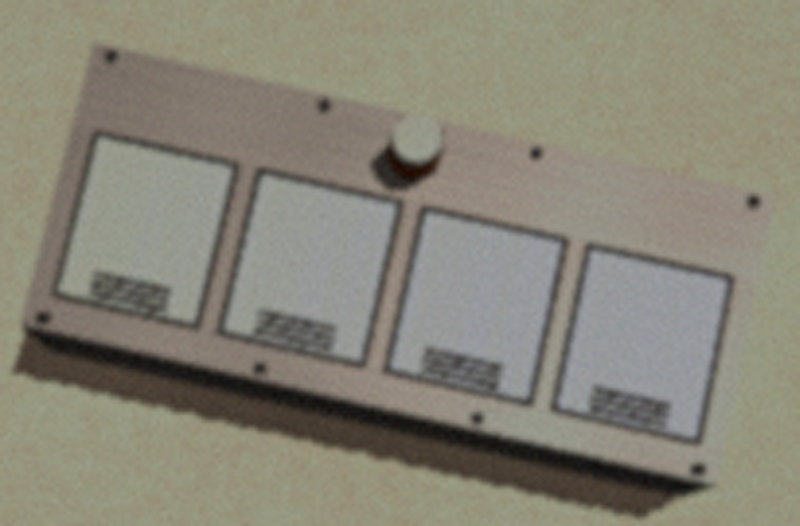

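View pics/scenez.png

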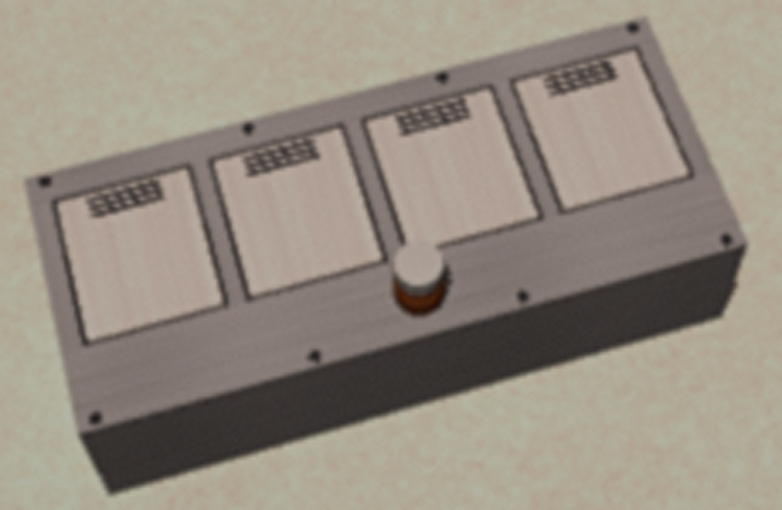

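```bash
cat > h.py <<'E'
from bench import *
import numpy as np
from scipy.optimize import least_squares
from scipy.spatial.transform import Rotation as R
def proj(c,P):
    p=camera_params(c); T=np.array(p["camera_from_world"]); q=np.atleast_2d(P)@T[:3,:3].T+T[:3,3]; q=q@np.array(p["K"]).T
    return q[:,:2]/q[:,2:]
def ray(c,uv,z):
    p=camera_params(c); T=np.array(p["camera_from_world"]); C=-T[:3,:3].T@T[:3,3]
    d=T[:3,:3].T@np.linalg.inv(p["K"])@np.array([uv[0],uv[1],1]); return C+d*(z-C[2])/d[2]
def duct(v,pts):
    x,y,t=v; c,s=np.cos(t),np.sin(t); pts=np.atleast_2d(pts)
    return np.c_[x+c*pts[:,0]-s*pts[:,1], y+s*pts[:,0]+c*pts[:,1], pts[:,2]]
E
python3 - <<'E'
from h import *
loc=np.array([(35,207),(-70,207),(-70,117),(35,117),(35,-117),(35,-207),(-70,-207),(-70,-117)])/1000
loc=np.c_[loc,np.full(8,.12)]
t=np.array([(97,133),(57,296),(197,326),(237,163),(587,245),(733,277),(700,440),(554,408)])/3.9+[195,115]
s=np.array([(691,176),(640,48),(514,80),(563,212),(223,304),(87,343),(54,200),(190,165)])/3.4+[145,170]
for cs in [("top",),("scene",),("top","scene")]:
    f=lambda v: np.concatenate([(proj(c,duct(v,loc))-{"top":t,"scene":s}[c]).ravel() for c in cs])
    r=least_squares(f,[.55,0,-.2]); print(cs,r.x,np.sqrt(np.mean(r.fun**2)))
for n,y in zip("abcd",[.162,.054,-.054,-.162]): print(n,duct(r.x,[-.045,y,.12]))
np.save("duct.npy",r.x)
print("jar",ray("top",(195+417/3.9,115+140/3.9),.17),ray("top",(120,240),.15),ray("top",(415,262),.06))
E
```

```text
('top',) [ 0.60806721 -0.06011772 -0.23441616] 0.6486733513775256
('scene',) [ 0.61329328 -0.05611746 -0.2419265 ] 0.5570204461954084
('top', 'scene') [ 0.61076359 -0.05786359 -0.23857521] 1.1644539008985
a [[0.60532177 0.11018219 0.12      ]]
b [[0.57979938 0.00524122 0.12      ]]
c [[ 0.55427699 -0.09969975  0.12      ]]
d [[ 0.5287546  -0.20464072  0.12      ]]
jar [ 0.67248571 -0.06946596  0.17      ] [0.46412724 0.36378603 0.15      ] [ 0.40821619 -0.35889355  0.06      ]
```

Measured heights and residuals agree to about 4 mm. The tool's y axis already lies along the duct's y, so I'll approach with closed fingers and probe cover a in small force-checked steps.

```bash
cat >> h.py <<'E'
V=np.load("duct.npy")
Y=dict(a=.162,b=.054,c=-.054,d=-.162)
def quat():
    t=V[2]; return R.from_matrix(np.c_[[-np.cos(t),-np.sin(t),0],[-np.sin(t),np.cos(t),0],[0,0,-1]]).as_quat()
def probe(n):
    p=duct(V,[-.045,Y[n],0])[0]; q=quat()
    movel([p[0],p[1],.165],q,speed=.15)
    movel([p[0],p[1],.145],speed=.08); pause(.2); f0=np.array(read_ft_force()); log=[]
    z=.145; res="free"
    while z>.130:
        z-=.001; movel([p[0],p[1],z],speed=.02); f=(np.array(read_ft_force())-f0)[2]; e=read_eef_pos()[2]
        log.append((round(z,4),round(e-.019,4),round(f,1)))
        if f>8: res="held"; break
    print(n,res,log[-9:],read_time_s())
    return res
E
python3 - <<'E'
from h import *
move_gripper(0.0); print(read_finger_gap(), quat(), read_time_s())
p=duct(V,[-.045,Y["a"],0])[0]
movel([p[0],p[1],.22],quat(),speed=.25); print(read_eef_pos(),read_time_s())
print(probe("a"))
E
```

```text
-4.222321228562935e-05 [0.11900491 0.99289367 0.         0.        ] 1.4667
[0.60489183 0.11129381 0.21995528] 4.3917
a held [(0.144, np.float64(0.1251), np.float64(0.1)), (0.143, np.float64(0.1239), np.float64(-0.5)), (0.142, np.float64(0.1229), np.float64(-0.1)), (0.141, np.float64(0.1219), np.float64(-0.1)), (0.14, np.float64(0.1209), np.float64(-0.3)), (0.139, np.float64(0.1201), np.float64(0.4)), (0.138, np.float64(0.1198), np.float64(5.1)), (0.137, np.float64(0.1197), np.float64(10.3))] 7.5083
held
```

Cover a holds: 5 N per mm with no give. Next are b, c and d.

```bash
python3 - <<'E'
from h import *
e=read_eef_pos(); movel([e[0],e[1],.165],speed=.15)
for n in "bcd":
    r=probe(n)
    if r=="free": print("FREE",n); break
    e=read_eef_pos(); movel([e[0],e[1],.165],speed=.15)
E
```

```text
b free [(0.138, np.float64(0.1192), np.float64(2.9)), (0.137, np.float64(0.1181), np.float64(1.8)), (0.136, np.float64(0.117), np.float64(1.8)), (0.135, np.float64(0.116), np.float64(2.5)), (0.134, np.float64(0.115), np.float64(2.6)), (0.133, np.float64(0.114), np.float64(2.0)), (0.132, np.float64(0.113), np.float64(2.5)), (0.131, np.float64(0.1119), np.float64(2.4)), (0.13, np.float64(0.1108), np.float64(2.2))] 13.0583
FREE b
```

Cover b rocks, giving 9 mm at about 2 N. Next I push it to its stop with force checks.

```bash
python3 - <<'E'
from h import *
p=duct(V,[-.045,Y["b"],0])[0]; z=.130; log=[]
f0=read_ft_force()[2]-2.2
while z>.087:
    z-=.002 if z>.108 else .001
    movel([p[0],p[1],z],speed=.03); f=read_ft_force()-np.array([0,0,f0]); e=read_eef_pos()
    log.append((round(z,3),round(e[2]-.019,4),np.round(f,1).tolist()))
    if f[2]>15 or np.hypot(f[0],f[1])>20: break
print(*log[::3],log[-2:],read_time_s(),sep="\n")
import cv2
cv2.imwrite("pics/push.png",read_camera("top")[:,:,::-1])
E
```

```text
(0.128, np.float64(0.1087), [-0.1, 0.8, 1.9])
(0.122, np.float64(0.1027), [0.1, -0.6, 0.3])
(0.116, np.float64(0.0967), [1.1, -0.3, 1.4])
(0.11, np.float64(0.0907), [-0.6, 0.3, 0.6])
(0.106, np.float64(0.0869), [-0.0, 0.3, 1.1])
(0.103, np.float64(0.0838), [-0.9, 0.3, -0.1])
(0.1, np.float64(0.0808), [-0.3, 0.1, 0.1])
(0.097, np.float64(0.0793), [-3.7, 0.6, 9.9])
[(0.096, np.float64(0.0792), [-4.8, 1.1, 14.1]), (0.095, np.float64(0.079), [-6.3, 0.3, 20.0])]
19.0583
```

The stop is 41 mm down, and I expected about 40. I'll retract straight up, move clear and look.

```bash
python3 - <<'E'
from h import *
import cv2
e=read_eef_pos(); movel([e[0],e[1],.17],speed=.06); movel([e[0],e[1],.26],speed=.15)
movel([.30,.40,.28],speed=.25)
print(read_eef_pos(),read_ft_force(),read_time_s())
t=read_camera("top")[:,:,::-1];s=read_camera("scene")[:,:,::-1]
cv2.imwrite("pics/end.png",np.vstack([cv2.resize(t[100:260,90:460],(780,337)),cv2.resize(s[90:370,70:400],(297,252)).copy() if 0 else cv2.resize(s[160:285,110:400],(780,250 if 0 else 263))]))
E
```

```text
[0.30093167 0.39893622 0.27992024] [-0.66851253 -0.59492815  0.2795029 ] 23.35
```

View pics/end.png

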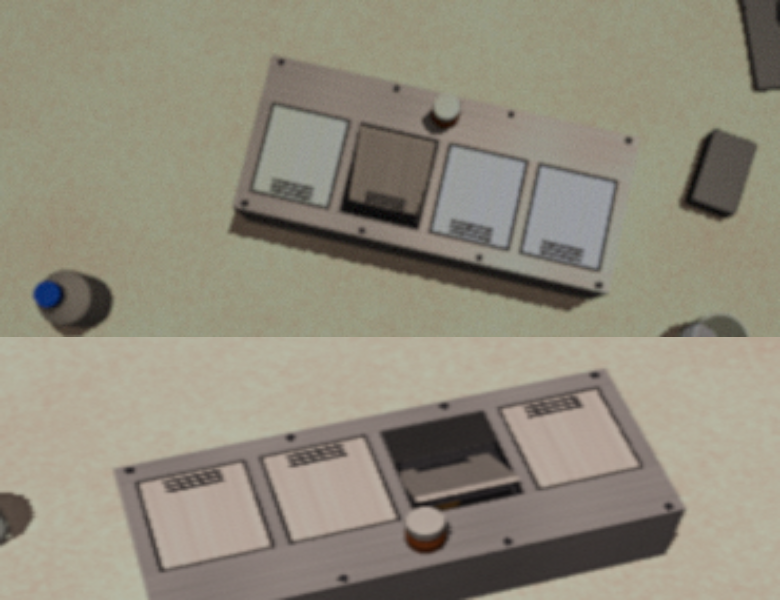

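Cover b, at (390,175) in the upper half, stands steeply open. The other three are flush, and the jar, bottle, case and beaker stand where they were. I'm handing in.

```bash
python3 -c "
from bench import *
sign_off(); print(read_time_s())"
```

```text
the job is handed in; nothing more can be done
the job is handed in; nothing more can be done
```

The unlatched cover was b, the second from the left. It now stands wide open at its stop, and I handed the job in at about 23 s of the 45 s allowed.

- **Finding it:** With closed fingertips, cover a held and I stopped pressing at about 10 N. Cover b gave way at about 2 N. I did not touch covers c and d, since b was already found.
- **Opening it:** I pushed b straight down until it met its stop 41 mm below the duct's top, close to the 40 mm I expected. The highest force I read was about 20 N.
- **Last checks:** The arm was clear of everything. The pictures show b steeply open and a, c and d flush. The jar, bottle and case look unmoved and upright. The beaker is only partly in view in the final crop. I judged all of this by eye and did not measure cover b's angle from the pictures.
- **One disagreement:** The two cameras' estimates of the duct's position differed by about 6 mm. I used the combined fit, and that was accurate enough for pressing.

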